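Shut the furnace lid and press the start key

TASK

Gently push the furnace's half-open lid down with the fingertips until it is fully shut, and only then lightly press the round start key on the controller all the way down, let it spring back and withdraw. Do not press the square, triangular or bar-shaped keys, do not lift the lid, and leave the beaker, crucible, vial and tongs where they are.

Things in the scene. Friction and masses are not known exactly. Their poses are not given: they have to be found in the camera images.
- furnace: black bench furnace with a white lined chamber, 220 mm deep (x) x 240 mm wide (y), fixed on a steel plate. Origin: centre of its underside (4 mm above the bench); its front faces its -x. Its top rim is 125 mm above the origin.
- lid (a joint): hinge of the furnace's lid, rad: 0 = fully shut, positive = open; it starts half open (about 0.4 to 0.7). The lid is a black slab, 220 mm from hinge to front edge x 240 mm wide x 25 mm thick, hinged on the furnace's far (+x) rim, so its front edge is the raised one. The stiff hinge keeps the lid wherever it is left; pushing down near the front edge with 2 to 6 N moves it, down to a firm stop at 0.
- lid_hinge (a point): middle of the hinge line (which runs along the furnace's y axis), at the lid's underside, 110 mm towards +x of the furnace's centre and 125 mm above its origin
- lid_front (a point): point on the lid's top face, on its centre line, 30 mm from the front edge (190 mm from the hinge line, 25 mm above the underside); it moves with the lid. A good spot to push on.
- controller: black desk box with a grey top, 170 mm (x) x 270 mm (y) x 60 mm high, fixed on the bench, a dark display on its left (+y) half, and four off-white keys in a 2 x 2 block on its right half, 70 mm apart. Origin: centre of its underside. Which key sits in which of the four places varies.
- round_top (a point): centre of the top face of the round key (disc, 26 mm across; top face level, 72 mm above the bench, 9 mm above its square dark mount). This is the START key.
- round_key (a joint): travel of the round key, m: 0 = up, 0.005 = fully down; moves straight down and springs back when let go; 1.5 N starts it, 4 N takes it fully down to a firm stop.
- square_top (a point): centre of the top face of the square key (square, 24 x 24 mm; top face level, 72 mm above the bench, 9 mm above its square dark mount). Leave alone.
- square_key (a joint): travel of the square key, m: 0 = up, 0.005 = fully down; moves straight down and springs back when let go; 1.5 N starts it, 4 N takes it fully down to a firm stop.
- triangle_top (a point): centre of the top face of the triangle key (triangle, about 30 mm sides, 17 mm from centre to corner; top face level, 72 mm above the bench, 9 mm above its square dark mount). Leave alone.
- triangle_key (a joint): travel of the triangle key, m: 0 = up, 0.005 = fully down; moves straight down and springs back when let go; 1.5 N starts it, 4 N takes it fully down to a firm stop.
- bar_top (a point): centre of the top face of the bar key (slim bar, 10 x 28 mm; top face level, 72 mm above the bench, 9 mm above its square dark mount). Leave alone.
- bar_key (a joint): travel of the bar key, m: 0 = up, 0.005 = fully down; moves straight down and springs back when let go; 1.5 N starts it, 4 N takes it fully down to a firm stop.
- round_mount: square dark mount of the round key, 38 x 38 x 3 mm, fixed on the controller's top. Origin: centre of its underside, 60 mm above the bench, straight below the key.
- beaker: loose glass beaker, 70 mm across, 95 mm high, behind the controller; origin: centre of its underside. Leave alone.
- crucible: loose white crucible, 40 mm across, 35 mm high, in front of the controller; origin: centre of its underside. Leave alone.
- vial: loose small amber vial, 28 mm across, 50 mm high, in front of the furnace; origin: centre of its underside. Leave alone.
- tongs: loose dark crucible tongs lying on the bench to the right of the controller, 210 mm long along their x, 50 mm wide, 12 mm high; origin: near their middle, on the bench. Leave alone.

How it is judged:
On the way, in this order (a step that is already met when the one before it is completed fails the run):
1. the lid is pushed fully shut (value of joint lid below 0.03 rad), for 0.2 s.
2. the round start key is pressed down (value of joint round_key above 0.004 m), for 0.04 s.
3. the round start key has sprung back (value of joint round_key below 0.001 m), for 0.1 s.
At the end, for the whole second after the job is handed in: The lid is shut (within 0.03 rad), all four keys are up (within 1 mm), and beaker, crucible, vial and tongs are at rest within 15 mm of where they started (value of joint lid below 0.03 rad and value of joint each of round_key, square_key, triangle_key, bar_key below 0.001 m and distance of each of beaker, crucible, vial, tongs from where it was at the start of the episode below 0.015 m and linear speed of each of beaker, crucible, vial, tongs below 0.02 m/s); the robot touches nothing.
It fails at once if the start key is pressed while the lid is still open (value of joint round_key above 0.0025 m and value of joint lid above 0.05 rad).
It fails at once if another key is pressed (more than 2.5 mm down) (value of joint any of square_key, triangle_key, bar_key above 0.0025 m).
It fails at once if roughness: over 30 N on the start key, over 60 N on the furnace or lid, or the lid slammed (faster than 2 rad/s) (contact force between anything else and round_mount above 30 N or contact force between anything else and furnace above 60 N or velocity of joint lid below -2 rad/s).
It fails at once if the lid is lifted further open (beyond 0.85 rad) (value of joint lid above 0.85 rad).
It fails at once if the beaker, crucible, vial or tongs is moved more than 15 mm (distance of any of beaker, crucible, vial, tongs from where it was at the start of the episode above 0.015 m).
It also fails if it takes over 42 s, if anything falls off the work surface, if the arm or the gripper's body presses on something with over 40 N, if the wrist force passes 120 N, or if a joint passes its speed limit or range.

ROBOT

A 6-joint arm with a two-finger parallel gripper is mounted at the origin on the work surface. World frame = base frame: x ahead of the robot, y to its left, z up, the work surface at z = 0. Lengths are in m, angles in rad, forces in N, time in s.
With the tool pointing down it reaches from about 0.3 to 0.775 m from the base axis. Payload 14.6 kg.
Tool frame: the origin (TCP) lies midway between the tips of the shut fingers; the grasp point (between the pads) lies 19 mm behind it; z points along the fingers, y is the direction in which the jaws open and shut (so a half turn about z gives the same grasp; the last joint's range is limited). The gripper opens to 85 mm and grips with 20 to 120 N. Pads are 22 mm wide; open, the fingers measure 114 mm over their backs; the gripper's body (76 mm by 85 mm) begins 54 mm behind the grasp point. The pads swing forward as they close: fully open they stand 13 mm farther back than shut.
Start: joints at [-1.371, 0.3, 1.521, -0, 1.321, -0.067], TCP at [0.145, -0.531, 0.231] pointing down, gripper open.
Joint ranges: [-3.03, 3.03], [-0.79, 2.21], [0.23, 2.52], [-1.04, 4.18], [0, 3.07], [-2.55, 2.55]. Speed limits (rad/s): [2.22, 2.22, 2.57, 3.14, 3.14, 3.14].

INTERFACE

Orientations are given as [roll, pitch, yaw] about the fixed x, y, z axes, in that order (R = Rz(yaw) Ry(pitch) Rx(roll)).
In Python, from rig import r gives the robot as it stands.
- The arm moves only by the tool jog_arm, never from a script. Its argument "plan" is one flat list of numbers, 5 for each row, row after row: the closure, from -1 (fully open) to 1 (shut), then the shift along the tool's x, y, z in m, then the turn about the tool's z in rad. A call has 1 to 8 rows; each row shifts and turns the commanded pose from where the row before left it, along the tool's axes as they then stand; what a row does not reach is not made up. A row lasts 1/10 s, in which the tool goes at most 50 mm and 8.59 degrees, less where a joint would pass 70% of its speed; a pose out of reach is approached as far as the arm can. A call is refused whole if a number of a shift passes 0.05 or a number of a turn 0.15, either way. A call with a gripper value outside its range is refused whole. The fingers move at their own pace and stop on an object; "newtons" is the grip in N (left out, the last holds). Time passes only in rows, so rows that do not move let the fingers close. It gives the time, the measured TCP pose, the force and the opening at its end, in the units of the state.
- r.state(): the state, without advancing time (a new reading comes with each control period).
- r.snapshot(name): name is "scene" or "top"; returns a dict with "color" (420x560x3 uint8, blue, green, red), "z_map" (420x560 float32, m along the optical axis (not along the pixel's ray), 0 where there is no reading), "fx", "fy", "cx", "cy" (pixels), "k1" (the pictures are not rectified: a ray, as slopes to the right and down, at radius r is drawn at 1 + k1 r^2 times it, then the intrinsics apply), "origin" and "attitude" of the camera in the world. Camera axes: x right, y up, looking along -z (the intrinsics and any distortion apply to the point x, -y, -z); pixel columns grow to the right and rows downward; lengths in m; the calibration is good to about 2 mm. A picture is of the moment at which its call begins.
- r.hand_in(): hands the job in, once; it reports no verdict.
The state is a dict: "time_s": time; "joints": joint angles; "joint_velocities": joint speeds; "effort": joint torques, N m; "ee_pos": TCP position; "ee_rot": TCP orientation; "wrist_force": force on the tool from outside, world axes, zero at the start; "wrist_torque": the same for the moment, N m; "grip_width": opening from 0.0 (shut) to 1.0 (fully open).
Only numpy, scipy, OpenCV 4.12 (cv2) and the standard library are available. Lean on these libraries where they do the work, as an engineer would, in place of code of your own. Each camera call takes 0.05 s, during which the arm holds its last target. There are 200 camera calls.

## Working session

There is one attempt and no reset: what is moved stays moved. The work goes in short steps, Python scripts to look and compute and a tool call to move; the robot and the scene stay as the last step left them, time stands still between calls to the robot, and variables do not carry over. Pictures are saved under pics/ and viewed, about 8 in all and at most 12, crops included, and the job is handed in when it is done.

Besides the shell and the picture viewer there is one more tool, called after ">>>" as name(argument=value, ...) on one line, values as JSON. jog_arm: Moves the arm, as the interface text tells. Its arguments: {"type":"object","properties":{"plan":{"type":"array"},"newtons":{"type":"number"}},"required":["plan"]}

```bash
mkdir -p pics; cat > h.py <<'E'
import numpy as np, cv2
from rig import r
def pts(s):
    d=s["z_map"]; h,w=d.shape
    u,v=np.meshgrid(np.arange(w),np.arange(h))
    x=(u-s["cx"])/s["fx"]; y=(v-s["cy"])/s["fy"]
    xd,yd=x.copy(),y.copy()
    for _ in range(10):
        f=1+s["k1"]*(x*x+y*y); x,y=xd/f,yd/f
    P=np.stack([x*d,-y*d,-d],-1)
    A=np.array(s["attitude"],float)
    if A.shape!=(3,3):
        from scipy.spatial.transform import Rotation as R
        A=R.from_euler("xyz",A).as_matrix()
    W=P@A.T+np.array(s["origin"]); W[d==0]=np.nan
    return W
E
python3 - <<'E'
from h import *
for n in("scene","top"):
    s=r.snapshot(n); cv2.imwrite(f"pics/{n}0.png",s["color"]); np.save(f"{n}.npy",pts(s))
    print(n,s["origin"],s["attitude"],s["k1"],s["fx"])
print(r.state())
E
```

```text
scene [ 1.48652431 -0.49831508  0.9763204 ] [ 0.88144444 -0.00674706  1.16937136] -0.08896397029821497 471.80839001774694
top [ 0.40912485 -0.10495083  1.23686198] [ 0.10968371 -0.00842741 -1.55092162] -0.006691307100338938 496.0563073918581
{'time_s': 0.1, 'joints': array([-1.37058182e+00,  3.00415412e-01,  1.52153014e+00,  2.62191732e-05,
        1.32071534e+00, -6.66208020e-02]), 'joint_velocities': array([-2.19773529e-03, -1.36969681e-03, -3.23749174e-03, -5.88795702e-05,
        3.69863025e-04, -3.85050087e-04]), 'effort': array([ 1.22631052e-03, -5.44378424e+01, -3.62370658e+01, -8.77000616e-05,
        3.04719440e-03,  1.74276636e-05]), 'ee_pos': array([ 0.14497292, -0.53032458,  0.23077341]), 'ee_rot': array([-3.14052847e+00, -9.64547238e-05,  2.66828754e-01]), 'wrist_force': array([ 0.66019216, -0.19556411, -0.56880229]), 'wrist_torque': array([-0.08529345, -0.05832807, -0.0460694 ]), 'grip_width': 1.0008379578504059}
```

View pics/top0.png

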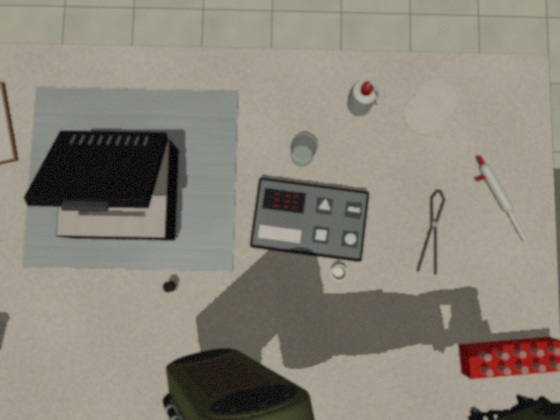

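View pics/scene0.png

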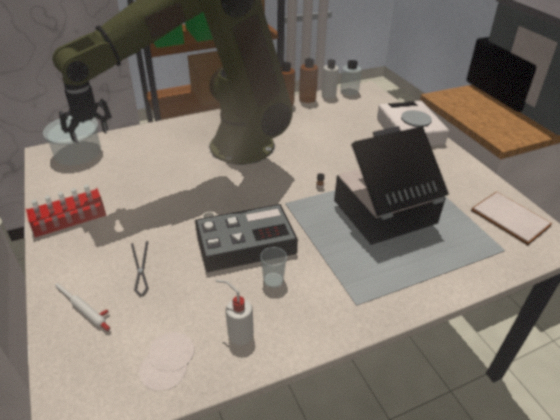

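The top view has the round key at about (350,239), square (320,235), triangle (324,205) and bar (353,210). The lid's front edge runs from (27,204) to about (150,207), with its hinge edge at (62,131)–(168,133). The vial is at (169,286) and the crucible at (339,270).

```bash
python3 - <<'E'
from h import *
W=np.load("top.npy"); im=cv2.imread("pics/top0.png")
np.set_printoptions(precision=4,suppress=True)
g=im.min(2)
for n,(u,v) in dict(round=(350,239),square=(320,235),tri=(324,205),bar=(353,210)).items():
    y,x=np.mgrid[v-10:v+11,u-10:u+11]; m=(g[v-10:v+11,u-10:u+11]>150)
    p=W[y[m],x[m]]; print(n,m.sum(),x[m].mean(),y[m].mean(),np.nanmean(p,0),np.nanmedian(p,0))
for n,(u,v) in dict(vial=(169,286),cruc=(339,268),beak=(303,148),plate=(210,200),bench=(260,330),ctrlTL=(262,182),ctrlTR=(365,192),ctrlBR=(358,256),ctrlBL=(255,244)).items(): print(n,W[v,u])
for u,v in [(32,202),(60,203),(90,198),(120,205),(145,205),(66,136),(115,136),(160,136),(100,160),(60,170),(100,180),(130,180),(145,170)]: print(u,v,W[v,u])
# lid plane fit
y,x=np.mgrid[150:196,70:140]; p=W[y,x].reshape(-1,3); p=p[~np.isnan(p[:,0])]
c=np.median(p,0)
for _ in range(5):
    A=np.c_[p[:,:2],np.ones(len(p))]; k=np.linalg.lstsq(A,p[:,2],rcond=None)[0]; e=abs(A@k-p[:,2]); p=p[e<max(.004,np.median(e)*2.5)]
print(k,len(p),np.arctan(np.hypot(*k[:2])),np.arctan2(-k[1],-k[0]))
# furnace-lid points in scene cam
S=np.load("scene.npy"); print(S[210,385],S[165,395],S[140,440],S[200,440])
E
python3 - <<'E'
import cv2
im=cv2.imread("pics/top0.png")[110:300,10:380]
cv2.imwrite("pics/c.png",cv2.convertScaleAbs(cv2.resize(im,None,fx=2.15,fy=2.15,interpolation=cv2.INTER_CUBIC),alpha=1.3,beta=25))
E
```

```text
round 62 350.01612903225805 238.6451612903226 [ 0.4723 -0.2711  0.071 ] [ 0.4718 -0.271   0.0709]
square 72 320.6666666666667 234.79166666666666 [ 0.48   -0.2018  0.0716] [ 0.4797 -0.2025  0.0716]
tri 41 324.390243902439 205.34146341463415 [ 0.5499 -0.2099  0.0713] [ 0.549  -0.2109  0.0715]
bar 25 353.32 209.24 [ 0.5421 -0.2785  0.0714] [ 0.5425 -0.2776  0.0718]
vial [0.3529 0.1534 0.0511]
cruc [ 0.4029 -0.2538  0.0036]
beak [ 0.7029 -0.16    0.006 ]
plate [0.5657 0.0709 0.0027]
bench [ 0.2484 -0.0622 -0.0014]
ctrlTL [ 0.6041 -0.0605  0.0633]
ctrlTR [ 0.5854 -0.3079  0.0612]
ctrlBR [ 0.4322 -0.2914  0.0625]
ctrlBL [ 0.4558 -0.0474  0.0586]
32 202 [0.5198 0.3779 0.2764]
60 203 [0.5193 0.3244 0.274 ]
90 198 [0.529  0.2625 0.2845]
120 205 [0.5184 0.209  0.2687]
145 205 [0.5188 0.1586 0.2738]
66 136 [0.6811 0.3709 0.1633]
115 136 [0.6845 0.2642 0.1592]
160 136 [0.6853 0.1633 0.1641]
100 160 [0.619  0.2749 0.2112]
60 170 [0.5914 0.3458 0.2366]
100 180 [0.5701 0.2577 0.2508]
130 180 [0.5715 0.1979 0.2498]
145 170 [0.5952 0.1727 0.2356]
[-0.7956 -0.0015  0.7061] 3169 0.6720741220410295 0.0019070469340677569
[0.6926 0.1751 0.1539] [0.602  0.2557 0.2253] [0.2954 0.7154 0.0323] [0.699  0.365  0.1361]
```

View pics/c.png

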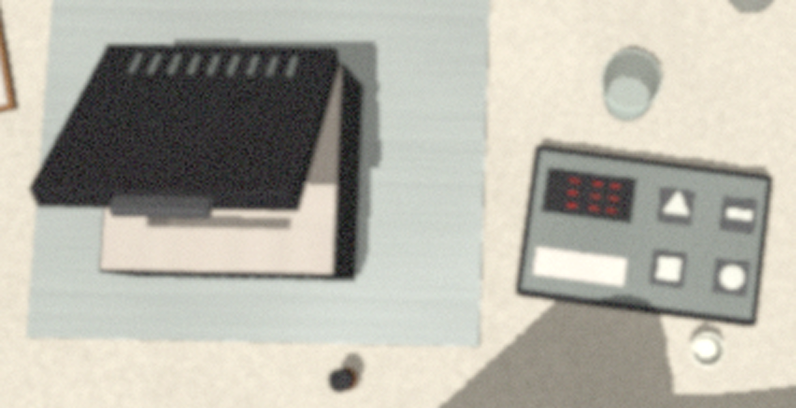

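The round key is at (0.472, -0.271, 0.071), and the key spacing and height match the spec. The lid is at about 0.67 rad with its centre at y≈0.265. The hinge works out at x≈0.685, which puts lid_front at about (0.552, 0.265, 0.267) now and (0.495, 0.265, 0.154) when shut. First I'll shut the gripper, rise and turn to yaw 0, so that tool y = -world y.

>>> jog_arm(plan=[1,0,0,-0.045,0.1335,1,0,0,-0.045,0.1335,1,0,0,-0.045,0,1,0.04,-0.03,0,0,1,0.04,-0.03,0,0,1,0.04,-0.03,0,0,1,0.04,-0.03,0,0,1,0.04,-0.03,0,0], newtons=40)

```text
time_s: 0.9
ee_pos: [0.3463, -0.379, 0.3661]
ee_rot: [-3.141, 0.0, -0.0]
wrist_force: [1.1, -1.2, 0.7]
grip_width: 0.003
```

>>> jog_arm(plan=[1,0.0125,-0.04,0,0,1,0.0125,-0.04,0,0,1,0.0125,-0.04,0,0,1,0.0125,-0.04,0,0,1,0.0125,-0.04,0,0,1,0.0125,-0.04,0,0,1,0.0125,-0.04,0,0,1,0.0125,-0.04,0,0])

```text
time_s: 1.7
ee_pos: [0.4452, -0.0589, 0.3662]
ee_rot: [-3.142, 0.0, -0.0]
wrist_force: [-0.3, -0.5, -0.9]
grip_width: 0.0
```

>>> jog_arm(plan=[1,0.0125,-0.04,0,0,1,0.0125,-0.04,0,0,1,0.0125,-0.04,0,0,1,0.0125,-0.04,0,0,1,0.0125,-0.04,0,0,1,0.0125,-0.04,0,0,1,0.0125,-0.04,0,0,1,0.0125,-0.04,0,0])

```text
time_s: 2.5
ee_pos: [0.5453, 0.2612, 0.3659]
ee_rot: [3.141, 0.001, -0.0]
wrist_force: [0.7, -1.1, -0.7]
grip_width: 0.001
```

>>> jog_arm(plan=[1,0,0,0.03,0,1,0,0,0.03,0,1,0,0,0.018,0,1,0,0,0.005,0,1,0,0,0.005,0,1,0,0,0.005,0,1,0,0,0.005,0])

```text
time_s: 3.2
ee_pos: [0.5456, 0.2595, 0.2694]
ee_rot: [-3.141, -0.002, -0.0]
wrist_force: [0.0, -0.1, 3.9]
grip_width: 0.001
```

>>> jog_arm(plan=[1,-0.0057,0,0.0057,0,1,-0.0057,0,0.0057,0,1,-0.0052,0,0.0062,0,1,-0.0052,0,0.0062,0,1,-0.0046,0,0.0066,0,1,-0.0046,0,0.0066,0,1,-0.0041,0,0.0069,0,1,-0.0041,0,0.0069,0])

```text
time_s: 4.0
ee_pos: [0.5056, 0.2594, 0.2169]
ee_rot: [-3.142, 0.0, -0.0]
wrist_force: [2.2, -0.4, 1.7]
grip_width: 0.001
```

>>> jog_arm(plan=[1,-0.003,0,0.0073,0,1,-0.003,0,0.0073,0,1,-0.0025,0,0.0076,0,1,-0.0025,0,0.0076,0,1,-0.002,0,0.0078,0,1,-0.002,0,0.0078,0,1,-0.001,0,0.006,0])

```text
time_s: 4.7
ee_pos: [0.4897, 0.2594, 0.1653]
ee_rot: [3.142, 0.0, -0.0]
wrist_force: [-0.6, -0.5, 2.9]
grip_width: 0.001
```

>>> jog_arm(plan=[1,0,0,0.004,0,1,0,0,0.004,0,1,0,0,0.002,0,1,0,0,0.001,0])

```text
time_s: 5.1
ee_pos: [0.49, 0.2594, 0.155]
ee_rot: [3.142, 0.0, -0.0]
wrist_force: [-2.8, -0.4, 2.3]
grip_width: -0.0
```

>>> jog_arm(plan=[1,0,0,0.001,0,1,0,0,0,0])

```text
time_s: 5.3
ee_pos: [0.4901, 0.2594, 0.1541]
ee_rot: [-3.142, -0.0, -0.0]
wrist_force: [-0.7, -0.2, 0.7]
grip_width: -0.001
```

>>> jog_arm(plan=[1,0,0,0.001,0,1,0,0,0,0])

```text
time_s: 5.5
ee_pos: [0.4901, 0.2594, 0.154]
ee_rot: [-3.141, -0.001, -0.0]
wrist_force: [-5.0, -0.8, 10.8]
grip_width: 0.002
```

The firm stop is reached at z=0.154, which matches the shut height, and the force rises to 11 N. I'll hold briefly, rise and check the lid.

>>> jog_arm(plan=[1,0,0,0.0003,0,1,0,0,0,0,1,0,0,0,0,1,0,0,-0.02,0,1,0,0,-0.03,0,1,0,0.03,-0.03,0,1,-0.01,0.045,0,0,1,-0.01,0.045,0,0])

```text
time_s: 6.3
ee_pos: [0.4697, 0.1383, 0.2333]
ee_rot: [-3.141, -0.002, 0.001]
wrist_force: [1.1, -0.9, -0.6]
grip_width: -0.0
```

>>> jog_arm(plan=[1,0,0.045,0,0,1,0,0.045,0,0,1,0,0.045,0,0,1,0,0.045,0,0,1,0,0.045,0,0,1,0,0.045,0,0,1,0,0.045,0,0,1,0,0.03,0,0])

```text
time_s: 7.1
ee_pos: [0.4694, -0.2083, 0.2327]
ee_rot: [3.141, -0.0, -0.002]
wrist_force: [-0.0, 0.9, -0.7]
grip_width: -0.001
```

```bash
python3 - <<'E'
from h import *
s=r.snapshot("top"); W=pts(s); cv2.imwrite("pics/top1.png",s["color"])
p=W.reshape(-1,3); m=(p[:,0]>.49)&(p[:,0]<.64)&(p[:,1]>.17)&(p[:,1]<.36)&(p[:,2]<.3); p=p[m]
k=np.linalg.lstsq(np.c_[p[:,:2],np.ones(len(p))],p[:,2],rcond=None)[0]; print("lid plane",k,len(p),p[:,2].mean())
s=r.snapshot("scene"); cv2.imwrite("pics/scene1.png",s["color"])
st=r.state(); print(st["ee_pos"],st["ee_rot"],st["wrist_force"],st["time_s"])
E
```

```text
lid plane [8.52810415e-04 6.55402146e-05 1.52858477e-01] 5810 0.1533572779883879
[ 0.46945303 -0.20870291  0.23240285] [ 3.14119820e+00  2.69963763e-04 -3.84508910e-03] [ 0.96774207  0.61769172 -0.16325183] 7.2
```

View pics/scene1.png

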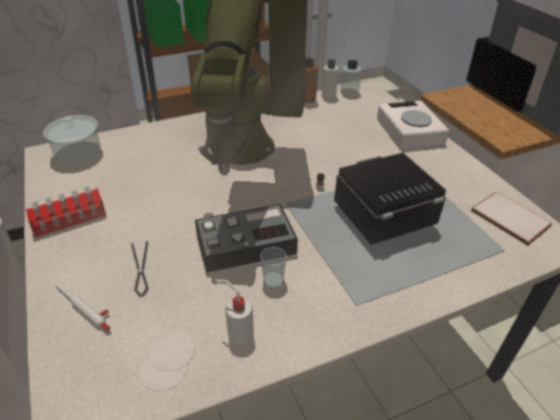

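The scene view shows the lid closed flat on the furnace around (390,190), and the fitted lid plane has a slope below 0.001 rad. The beaker, vial and tongs look unmoved. Next is the round key.

>>> jog_arm(plan=[1,0.0025,0.0325,0,0,1,0,0.03,0,0,1,0,0,0.04,0,1,0,0,0.04,0,1,0,0,0.04,0,1,0,0,0.025,0,1,0,0,0.008,0,1,0,0,0,0])

```text
time_s: 8.0
ee_pos: [0.4723, -0.2676, 0.0795]
ee_rot: [-3.141, 0.001, 0.0]
wrist_force: [-0.4, -0.9, -0.1]
grip_width: 0.005
```

>>> jog_arm(plan=[1,0,0.003,0.003,0,1,0,0,0.003,0,1,0,0,0.001,0,1,0,0,0.001,0,1,0,0,0.001,0])

```text
time_s: 8.5
ee_pos: [0.4725, -0.2712, 0.0711]
ee_rot: [3.141, -0.001, -0.0]
wrist_force: [0.3, -0.4, 2.9]
grip_width: 0.005
```

>>> jog_arm(plan=[1,0,0,0.001,0,1,0,0,0.001,0,1,0,0,0.001,0,1,0,0,0.001,0,1,0,0,0,0])

```text
time_s: 9.0
ee_pos: [0.4725, -0.2712, 0.0671]
ee_rot: [3.141, -0.0, -0.0]
wrist_force: [-0.6, -0.2, 6.1]
grip_width: 0.0
```

>>> jog_arm(plan=[1,0,0,0.0005,0,1,0,0,0,0])

```text
time_s: 9.2
ee_pos: [0.4725, -0.2712, 0.067]
ee_rot: [3.141, -0.001, -0.0]
wrist_force: [-2.2, 1.1, 11.3]
grip_width: 0.004
```

The key is at its firm stop: z stays at 0.067 (72 − 5 mm) at 11 N. Now I'll withdraw.

>>> jog_arm(plan=[1,0,0,0,0,1,0,0,-0.005,0,1,0,0,-0.02,0,1,0,0,-0.04,0,1,0,0,-0.04,0,1,0,0,-0.04,0,1,0,0,0,0,1,0,0,0,0])

```text
time_s: 10.0
ee_pos: [0.4723, -0.2711, 0.2114]
ee_rot: [3.141, -0.001, -0.0]
wrist_force: [-0.5, -0.4, -0.3]
grip_width: 0.001
```

>>> jog_arm(plan=[1,-0.04,0.045,0,0,1,-0.04,0.045,0,0,1,-0.04,0.045,0,0,1,-0.04,0.045,0,0,1,-0.04,0.03,0,0,1,0,0,0,0,1,0,0,0,0,1,0,0,0,0])

```text
time_s: 10.8
ee_pos: [0.2999, -0.4498, 0.2103]
ee_rot: [-3.14, 0.001, 0.0]
wrist_force: [-0.1, 0.7, -0.4]
grip_width: 0.001
```

```bash
python3 - <<'E'
from h import *
s=r.snapshot("top"); W=pts(s); cv2.imwrite("pics/top2.png",s["color"]); g=s["color"].min(2)
for u,v in [(350,239),(320,235),(324,205),(353,210)]: 
    q=W[v-3:v+4,u-3:u+4,2]; m=g[v-3:v+4,u-3:u+4]>110; print(u,v,m.sum(),np.nanmedian(q[m]) if m.any() else np.nanmax(q))
W0=np.load("top.npy"); im0=cv2.imread("pics/top0.png")
for n,(u,v) in dict(vial=(169,286),cruc=(339,270),beak=(303,148),tongs=(433,230)).items():
    t=cv2.cvtColor(im0,6)[v-14:v+15,u-14:u+15]; G=cv2.cvtColor(s["color"],6)[v-24:v+25,u-24:u+25]
    _,mx,_,l=cv2.minMaxLoc(cv2.matchTemplate(G,t,5)); print(n,round(mx,3),l[0]-10,l[1]-10)
p=W.reshape(-1,3); m=(p[:,0]>.49)&(p[:,0]<.64)&(p[:,1]>.17)&(p[:,1]<.36); p=p[m]
print(np.linalg.lstsq(np.c_[p[:,:2],np.ones(len(p))],p[:,2],rcond=None)[0])
print(r.state()["ee_pos"],r.state()["wrist_force"])
E
```

```text
350 239 49 0.07139486259992567
320 235 49 0.07160125869221567
324 205 48 0.07178078279738165
353 210 36 0.07060086767000828
vial 0.999 0 0
cruc 0.773 8 1
beak 0.995 0 0
tongs 0.752 0 0
[1.54363141e-03 2.47384384e-05 1.52463348e-01]
[ 0.30019688 -0.4497155   0.2105738 ] [ 0.72497414 -0.0219833   0.12532251]
```

View pics/top2.png

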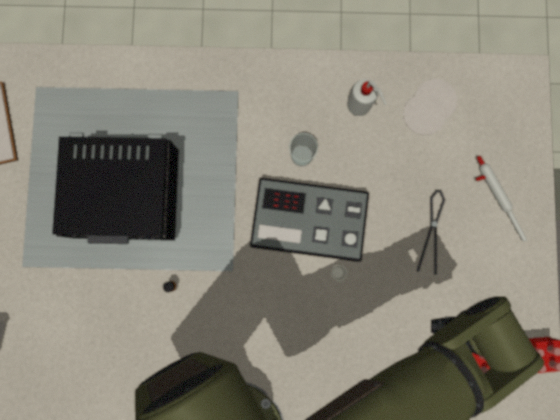

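The lid is shut, all four keys are at about 71–72 mm, and the crucible at (338,271), vial, beaker and tongs are where they started. The crucible's template mismatch comes from the arm's shadow falling on it.

```bash
python3 -c "
from rig import r
print(r.hand_in())"
```

```text
the job is handed in; nothing more can be done
None
```

I pushed the lid shut, then pressed the round start key, let it spring back, withdrew and handed the job in. The arm's clock read about 11 s when I did; no verdict was reported.

- **Lid:** It came down to its firm stop, with the fingertips at z = 0.154 m and about 11 N at the last reading. The lid plane measured 0.001–0.002 rad afterwards, both before and after the key press.
- **Start key:** It went to its stop, with the fingertips at z = 0.067 m, which is the full 5 mm of travel, at about 11 N.
- **Keys afterwards:** All four key tops measured 70.6–71.8 mm, so they are up. The camera calibration is only good to about 2 mm, so this is not a precise check.
- **Loose objects:** Image matching showed no shift for the vial or beaker. The matches for the crucible (0.77, an apparent 8-pixel shift) and tongs (0.75) were weak because the arm's shadow fell on both. I judged those two by eye: the crucible is within a pixel or two of where it was, and the tongs look the same.
- **Robot:** The arm ended clear of everything, with wrist force near zero.

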